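Open the label printer's cover with its two release buttons

TASK

The label printer on the mail-room counter needs a new roll: press its two cover-release buttons down together, one fingertip on each, and keep both down until the cover springs up, then let go and leave the cover ajar. Do not press the round feed key between the buttons, and leave the other things on the counter where they stand.

Things in the scene. Friction and masses are not known exactly. Their poses are not given: they have to be found in the camera images.
- printer: Desktop label printer, fixed, 204 mm deep (x), 112 wide (y), 150 high; light grey body, black hinged cover. Origin: centre of its underside on the counter; front faces its own -x, z up. The front 50 mm of its top is a level deck 110 mm above the counter, carrying release button, round feed key, release button side by side. The cover starts 30 mm behind the buttons' centres.
- release_left_top (a point): Centre of the top of the +y release button: ribbed black oblong, 26 mm along the printer's x, 16 mm along its y, 8 mm above the deck (118 mm above the counter) when up; at x -82, y +34 mm in the printer's frame, so the two are 68 mm apart between centres. Moves down with the button. Axes are the printer's.
- release_right_top (a point): The same point on the other release button, at x -82, y -34 mm in the printer's frame.
- feed_key_top (a point): Centre of the top face of the round feed key, 15 mm across, midway between the two release buttons and standing 3 mm above the deck. It must not be pressed.
- release_left (a joint): How far the +y release button is pressed, m: 0 up, 0.006 fully down. Moves straight down on a spring, 2 N at first, 5 N fully down; comes up by itself. Its latch lets go of the cover at 4 to 5 mm. Each button has its own latch, and either latch alone keeps the cover shut.
- release_right (a joint): The same for the -y release button.
- cover (a joint): Angle of the cover about its hinge at the printer's rear, rad: 0 shut (up to 0.02 while latched), 0.24 sprung up to its stop. When both latches are free together a damped spring lifts it to the stop within about a second and keeps it there; its front lip is then about 33 mm higher.
- feed_key (a joint): How far the feed key is pressed, m: 0 up, 0.0025 fully down.
- cover_lip (a point): Middle of the upper front edge of the cover, 114 mm above the counter when shut; x -52, y 0 in the printer's frame.
- tape_dispenser_center (a point): Loose desktop tape dispenser, black, 165 x 62 x 110 mm, 1.1 kg; the point is on its middle, 35 mm above the counter. Leave alone.
- label_roll_center (a point): Loose spare roll of labels standing on its end, 84 mm across, 57 mm high; the point is its centre. Leave alone.
- date_stamp_center (a point): Loose self-inking hand stamp, 32 x 60 x 70 mm; the point is its centre. Leave alone.
- parcel_center (a point): Loose small carton, 85 x 120 x 55 mm; the point is its centre. Leave alone.
Not all that is in view belongs to the job. What is shaped like the printer but red is not meant.

How it is judged:
By the outcome, as a careful person would: the job done as asked, in the order asked, and still so for the second after the job is handed in, with the robot touching nothing.
It also fails if it takes over 32 s, if anything falls off the work surface, if the arm or the gripper's body presses on something with over 40 N, if the wrist force passes 120 N, or if a joint passes its speed limit or range.

ROBOT

A 6-joint arm with a two-finger parallel gripper is mounted at the origin on the work surface. World frame = base frame: x ahead of the robot, y to its left, z up, the work surface at z = 0. Lengths are in m, angles in degrees, forces in N, time in s.
With the tool pointing down it reaches from about 0.25 to 0.725 m from the base axis. Payload 9.7 kg.
Tool frame: the origin (TCP) lies between the finger pads; the fingertips stand 22 mm ahead of it and the grasp point (between the pads) lies 3 mm ahead of it; z points along the fingers, y is the line along which they close (so a half turn about z gives the same grasp; the last joint's range is limited). The gripper opens to 85 mm and grips with 20 to 120 N. Pads are 22 mm wide; open, the fingers measure 114 mm over their backs; the gripper's body (76 mm by 85 mm) begins 54 mm behind the grasp point. The pads swing forward as they close: fully open they stand 13 mm farther back than shut.
Start: joints at [-68.125, 4.979, 10.078, 95.1, 0, 90], TCP at [0.205, -0.51, 0.253] pointing down, gripper open.
Joint ranges: [-179.16, 179.16], [-48.56, 103.87], [-65.8, 70.77], [-126.05, 130.52], [-82.76, 87.17], [-180, 180]. Speed limits (degrees/s): [127.2, 127.2, 147.25, 180, 180, 180].

INTERFACE

Orientations are given as [roll, pitch, yaw] about the fixed x, y, z axes, in that order (R = Rz(yaw) Ry(pitch) Rx(roll)).
In Python, from workcell import bot, viewer, finder gives the robot as it stands.
- The arm moves only by the tool move_arm, never from a script. Its arguments are lists of equal length, an entry for each row: "offset": the shift along the tool's x, y, z in cm, a list of three; "twist": the turn, a rotation vector about the tool's x, y, z in rad, a list of three; "grip": the opening, from 0 (shut) to 1 (fully open). In form: {"offset": [[x, y, z], ...], "twist": [[ax, ay, az], ...], "grip": [grip, ...]}. A call has 1 to 5 rows; each row shifts and turns the commanded pose from where the row before left it, along the tool's axes as they then stand; what a row does not reach is not made up. A row lasts 1/10 s, in which the tool goes at most 50 mm and 8.59 degrees, less where a joint would pass 70% of its speed; a pose out of reach is approached as far as the arm can. A call is refused whole if a number of a shift passes 5 or a number of a turn 0.15, either way. A call with a gripper value outside its range is refused whole. The fingers move at their own pace and stop on an object; "force" is the grip in N (left out, the last holds). Time passes only in rows, so rows that do not move let the fingers close. It gives the time, the measured TCP pose, the force, the opening and the grip force at its end, in the units of the state.
- bot.get_obs(): the state, without advancing time (a new reading comes with each control period).
- viewer.camera(name): name is "scene" or "top"; returns a dict with "color" (480x640x3 uint8, red, green, blue), "depth" (480x640 float32, m along the optical axis (not along the pixel's ray), 0 where there is no reading), "vfov" (degrees; the focal length in pixels is half the picture's height over the tangent of half this angle, whatever the lens; pixels are square), "cx", "cy" (the principal point, pixels), "k1" (the pictures are not rectified: a ray, as slopes to the right and down, at radius r is drawn at 1 + k1 r^2 times it, then the intrinsics apply), "position" and "attitude" of the camera in the world. Camera axes: x right, y down, z forward; pixel columns grow to the right and rows downward; lengths in m; the calibration is good to about 2 mm. A picture is of the moment at which its call begins.
- bot.job_done(): hands the job in; it is judged then, once.
Trained networks look in a picture, given as the dict that the camera call returned (one of the last four; its "shot" number tells which), for a name from the list of things; names that differ only in an ending like _2 or _b are one class to them, and where a whole thing is asked for, a point or a joint stands for the part that bears it (a point fixed in the world has none). Each returns a list of dicts, best first, with "p" (0 to 1); they miss things now and then, are a little off and sometimes report something else, mostly with a low value. They report only what shows in the picture. A call takes as long as a camera call. They do not tell look-alikes from the thing itself.
- finder.boxes_of(picture, thing): "position" ([column, row] in pixels, amid what is visible of it).
- finder.pinpoint(picture, thing): "position" ([column, row] in pixels: a listed point, or the origin of a listed thing).
The state is a dict: "time": time; "q": joint angles; "qd": joint speeds; "joint_efforts": joint torques, N m; "ee_pos": TCP position; "tcp_rot": TCP orientation; "wrist_force": force on the tool from outside, world axes, zero at the start; "torque": the same for the moment, N m; "opening": finger opening in m; "grasp_force": force on a finger pad.
Only numpy, scipy, OpenCV 4.12 (cv2) and the standard library are available. Lean on these libraries where they do the work, as an engineer would, in place of code of your own. Each camera call takes 0.05 s, during which the arm holds its last target. There are 200 camera calls.

## Working session

There is one attempt and no reset: what is moved stays moved. The work goes in short steps, Python scripts to look and compute and a tool call to move; the robot and the scene stay as the last step left them, time stands still between calls to the robot, and variables do not carry over. Pictures are saved under pics/ and viewed, at most 10 in all, crops included, and the job is handed in when it is done.

Besides the shell and the picture viewer there is one more tool, called as name(argument=value, ...), one argument or row to a line, values as JSON. move_arm: Moves the arm, as the interface text tells. Its arguments: {"type":"object","properties":{"offset":{"type":"array","items":{"type":"array","items":{"type":"number"}}},"twist":{"type":"array","items":{"type":"array","items":{"type":"number"}}},"grip":{"type":"array","items":{"type":"number"}},"force":{"type":"number"}},"required":["offset","twist","grip"]}

```bash
mkdir -p pics; ls; cat > h.py <<'E'
import numpy as np, cv2
from scipy.spatial.transform import Rotation as R
from workcell import bot, viewer, finder
def ray(p,uv):
    f=240/np.tan(np.radians(p["vfov"])/2)
    d=np.array([(uv[0]-p["cx"])/f,(uv[1]-p["cy"])/f]); s=d.copy()
    for _ in range(20): s=d/(1+p["k1"]*(s@s))
    return np.array([s[0],s[1],1.])
def rot(p):
    a=np.array(p["attitude"],float)
    if a.shape==(3,3): return a
    return R.from_euler('xyz',a,degrees=True).as_matrix() if a.size==3 else R.from_quat(a).as_matrix()
def atz(p,uv,z):
    d=rot(p)@ray(p,uv); c=np.array(p["position"]); return c+d*(z-c[2])/d[2]
def bydepth(p,uv):
    z=p["depth"][int(round(uv[1])),int(round(uv[0]))]; return np.array(p["position"])+rot(p)@ray(p,uv)*z
E
python3 - <<'E'
from h import *
np.set_printoptions(precision=4,suppress=True)
print({k:v for k,v in bot.get_obs().items()})
for n in("scene","top"):
    p=viewer.camera(n); cv2.imwrite(f"pics/{n}0.png",p["color"][:,:,::-1])
    print(n,{k:p[k] for k in("vfov","cx","cy","k1","position","attitude","shot")})
    for t in("release_left_top","release_right_top","feed_key_top","cover_lip","printer"):
        for d in finder.pinpoint(p,t)[:4]:
            u=d["position"]; z={"release_left_top":.118,"release_right_top":.118,"feed_key_top":.113,"cover_lip":.114,"printer":0}[t]
            print(t,np.round(u,1),round(d["p"],2),atz(p,u,z),bydepth(p,u))
E
```

```text
pics
{'time': 0.0, 'q': array([-68.1247,   5.0113,  10.0335,  95.0981,   0.0006,  89.9994]), 'qd': array([-0.0524, -0.0244, -0.0011, -0.0011, -0.0267,  0.1361]), 'joint_efforts': array([  0.0001, -52.0386,  46.4804,   0.0164,  -0.0001,  -0.    ]), 'ee_pos': array([ 0.2049, -0.5102,  0.2526]), 'tcp_rot': array([-179.924 ,   -0.0006,   21.8759]), 'wrist_force': array([-0.322 ,  0.1136, -0.5761]), 'torque': array([ 0.0792,  0.0189, -0.0233]), 'grasp_force': 0.0, 'opening': 0.08552032600204776}
scene {'vfov': 55.06023562517267, 'cx': 325.5403672709321, 'cy': 239.7781612030994, 'k1': -0.10978875234772902, 'position': array([1.1234, 0.2758, 1.1274]), 'attitude': array([-149.4598,   -0.4906,  119.0839]), 'shot': 1}
release_left_top [466.  193.9] 0.59 [0.2816 0.259  0.118 ] [0.2822 0.259  0.1187]
release_left_top [402.1 256.5] 0.57 [0.5472 0.1845 0.118 ] [0.5461 0.1843 0.1161]
release_left_top [496.4 309.9] 0.48 [0.5686 0.4431 0.118 ] [0.569  0.443  0.1188]
release_right_top [475.7 287.1] 0.57 [0.5363 0.3779 0.118 ] [0.536  0.378  0.1176]
release_right_top [451.3 175.8] 0.44 [0.2426 0.2006 0
[... 1495 characters left out ...]
3844 0.1202]
release_right_top [273.5 260.8] 0.47 [0.5291 0.1166 0.118 ] [0.5292 0.1166 0.1176]
feed_key_top [260.9 255.2] 0.55 [0.5427 0.1517 0.113 ] [0.5423 0.1514 0.1152]
feed_key_top [219.3 355.9] 0.55 [0.2776 0.2318 0.113 ] [0.2776 0.2318 0.113 ]
feed_key_top [162.9 244. ] 0.43 [0.5547 0.4151 0.113 ] [0.5544 0.4146 0.1144]
cover_lip [261.8 247.1] 0.94 [0.5645 0.1513 0.114 ] [0.5654 0.1519 0.1096]
cover_lip [226.1 346.6] 0.91 [0.3017 0.2171 0.114 ] [0.3016 0.2175 0.112 ]
cover_lip [168.2 232.9] 0.72 [0.5857 0.4049 0.114 ] [0.5838 0.402  0.122 ]
printer [242.6 330.6] 0.77 [0.3455 0.1979 0.    ] [0.3439 0.1756 0.1385]
printer [192.4 231.5] 0.66 [0.6206 0.3754 0.    ] [0.5882 0.3331 0.1388]
```

View pics/scene0.png

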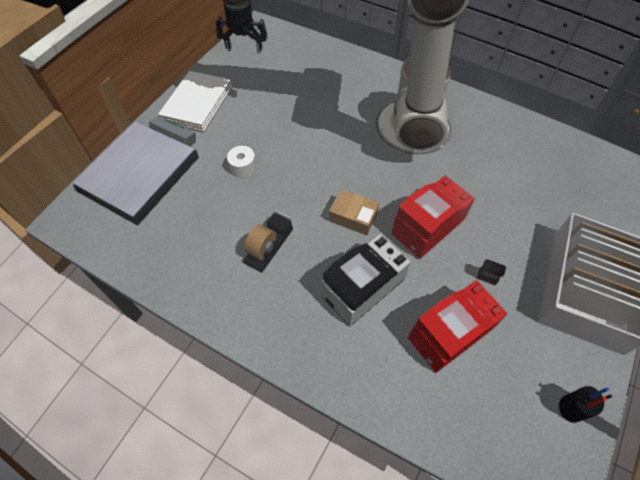

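View pics/top0.png

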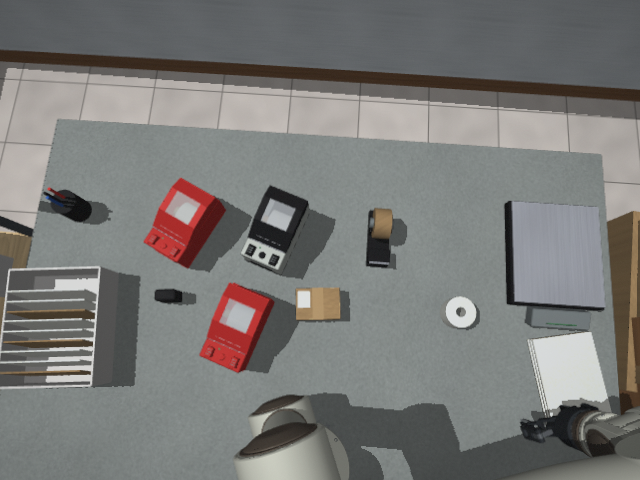

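The grey, black-covered printer is at scene (365,280) and top (272,228). Possible mix-ups are the red look-alikes at scene (432,215) and (457,325), which are top (237,325) and (184,222). I choose the grey one, with its buttons at top (250,247) and (273,261), and check it in a crop.

```bash
python3 - <<'E'
from h import *
np.set_printoptions(precision=4,suppress=True)
a=[]
for n,(x,y),ins in(("scene",(365,225),0),("top",(235,225),0)):
    p=viewer.camera(n); c=p["color"][y:y+50,x:x+50,::-1]; a.append(cv2.resize(c,(400,400),interpolation=cv2.INTER_CUBIC))
    for t,z in(("release_left_top",.118),("release_right_top",.118),("feed_key_top",.113),("cover_lip",.114)):
        for d in finder.pinpoint(p,t):
            u=d["position"]
            if x<u[0]<x+50 and y<u[1]<y+50: print(n,t,np.round(u,1),round(d["p"],2),atz(p,u,z))
    # point cloud of printer: yaw from deck+body
    H=[]
    for v in range(170,340):
        for u in range(230 if n=="top" else 310,420):
            w=bydepth(p,(u,v))
            if .40<w[0]<.8 and .05<w[1]<.30 and .104<w[2]<.16: H.append(w)
    H=np.array(H); g=H[(H[:,2]>.135)]
    r=cv2.minAreaRect(H[:,:2].astype(np.float32)*1000); print(n,len(H),r, H[:,2].max())
cv2.imwrite("pics/crop.png",np.hstack(a))
E
```

```text
scene release_left_top [401.  257.1] 0.53 [0.5501 0.1828 0.118 ]
scene release_right_top [380.3 238.7] 0.5 [0.5273 0.1142 0.118 ]
scene feed_key_top [388.  246.6] 0.58 [0.5358 0.1407 0.113 ]
scene cover_lip [384.4 256.7] 0.66 [0.5673 0.1454 0.114 ]
scene 3938 ((583.3924560546875, 126.14195251464844), (335.0196533203125, 226.17184448242188), 23.299264907836914) 0.15568024789998958
top release_left_top [249.7 251.4] 0.52 [0.5499 0.1815 0.118 ]
top release_right_top [277.1 238.5] 0.65 [0.5897 0.1124 0.118 ]
top release_right_top [276. 259.] 0.54 [0.5344 0.1105 0.118 ]
top release_right_top [264.3 242.2] 0.29 [0.5773 0.1454 0.118 ]
top feed_key_top [264.  257.4] 0.59 [0.5374 0.143  0.113 ]
top cover_lip [263.5 244.2] 0.77 [0.5726 0.1475 0.114 ]
top cover_lip [281.5 239.9] 0.68 [0.5877 0.1008 0.114 ]
top 3876 ((555.5223388671875, 142.62503051757812), (120.25433349609375, 333.6443786621094), 74.05146026611328) 0.15556949863413205
```

View pics/crop.png

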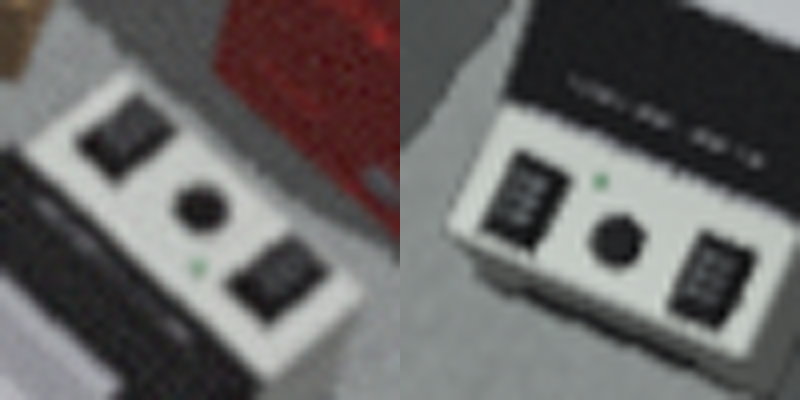

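The crop confirms the light grey deck. In the scene view the right button is near (380,241), the left near (399,259), and the key near (390,250). In the top view left is (250,250), right (274,260) and key (262,255). Next I refine these by blob centroids.

```bash
cat > m.py <<'E'
from h import *
np.set_printoptions(precision=4,suppress=True)
P=[]
for n,S in(("scene",dict(l=(399.3,259.6),r=(380.2,241.4),k=(389.7,250.7))),("top",dict(l=(250.4,249.6),r=(273.6,259.6),k=(261.6,254.7)))):
    p=viewer.camera(n); g=p["color"].mean(2)
    k=4; G=cv2.resize(g.astype(np.float32),None,fx=k,fy=k,interpolation=cv2.INTER_CUBIC)
    _,L,st,C=cv2.connectedComponentsWithStats((G<105).astype(np.uint8))
    for t,u in S.items():
        i=L[int((u[1]+.5)*k),int((u[0]+.5)*k)]; c=(C[i]+.5)/k-.5
        w=atz(p,c,{"k":.112}.get(t,.1155)); P.append(w)
        print(n,t,st[i][4]/k**2,c,w)
P=np.array(P).reshape(2,3,3)
for q in(P[0],P[1],P.mean(0)):
    d=q[0]-q[1]; m=(q[0]+q[1])/2; print("mid",m,"key",q[2],"sep",np.hypot(*d[:2]),"yaw",np.degrees(np.arctan2(-d[0],d[1])))
E
python3 m.py
```

```text
scene l 80.4375 [399.294  259.4834] [0.557  0.1816 0.1155]
scene r 73.9375 [380.3236 241.8712] [0.5343 0.118  0.1155]
scene k 29.625 [389.7041 250.6936] [0.544  0.1495 0.112 ]
top l 83.875 [250.3124 249.8225] [0.5547 0.1807 0.1155]
top r 85.6875 [273.5466 259.7337] [0.5324 0.117  0.1155]
top k 33.5625 [261.774  254.7088] [0.5444 0.1497 0.112 ]
mid [0.5457 0.1498 0.1155] key [0.544  0.1495 0.112 ] sep 0.067581066735211 yaw -19.621980997423837
mid [0.5436 0.1489 0.1155] key [0.5444 0.1497 0.112 ] sep 0.06750447532633473 yaw -19.255518329979267
mid [0.5446 0.1493 0.1155] key [0.5442 0.1496 0.112 ] sep 0.06754242564647497 yaw -19.43885355338242
```

move_arm(
  offset=[
    [0, 0, -1],
    [0, 0, -1],
    [0, 0, -1],
    [0, 0, 0],
    [0, 0, 0],
  ],
  twist=[
    [0, 0, 0.13],
    [0, 0, 0.13],
    [0, 0, 0.13],
    [0, 0, 0.13],
    [0, 0, 0.13],
  ],
  grip=[0.63, 0.63, 0.63, 0.63, 0.63],
)

```text
time: 1.7
ee_pos: [0.205, -0.5105, 0.2837]
tcp_rot: [180.0, -0.0, -15.7]
wrist_force: [-0.9, 0.3, -0.3]
opening: 0.0536
grasp_force: 0.0
```

move_arm(
  offset=[
    [0, 0, 0],
    [0.5, -3.5, 0],
    [0.5, -3.5, 0],
    [0.5, -3.5, 0],
    [0.5, -3.5, 0],
  ],
  twist=[
    [0, 0, 0.065],
    [0, 0, 0],
    [0, 0, 0],
    [0, 0, 0],
    [0, 0, 0],
  ],
  grip=[0.63, 0.63, 0.63, 0.63, 0.63],
)

```text
time: 2.2
ee_pos: [0.27, -0.3834, 0.2833]
tcp_rot: [180.0, -0.0, -19.1]
wrist_force: [0.6, -0.9, -0.8]
opening: 0.0537
grasp_force: 0.0
```

move_arm(
  offset=[
    [0.5, -3.5, 0],
    [0.5, -3.5, 0],
    [0.5, -3.5, 0],
    [0.5, -3.5, 0],
    [0.5, -3.5, 0],
  ],
  twist=[
    [0, 0, 0],
    [0, 0, 0],
    [0, 0, 0],
    [0, 0, 0],
    [0, 0, 0],
  ],
  grip=[0.63, 0.63, 0.63, 0.63, 0.63],
)

```text
time: 2.7
ee_pos: [0.3508, -0.2261, 0.2835]
tcp_rot: [180.0, -0.0, -19.1]
wrist_force: [-0.1, 0.5, 0.4]
opening: 0.0538
grasp_force: 0.0
```

move_arm(
  offset=[
    [0.5, -3.5, 0],
    [0.5, -3.5, 0],
    [0.5, -3.5, 0],
    [0.5, -3.5, 0],
    [0.5, -3.5, 0],
  ],
  twist=[
    [0, 0, 0],
    [0, 0, 0],
    [0, 0, 0],
    [0, 0, 0],
    [0, 0, 0],
  ],
  grip=[0.63, 0.63, 0.63, 0.63, 0.63],
)

```text
time: 3.2
ee_pos: [0.418, -0.1111, 0.284]
tcp_rot: [-178.1, 0.0, -16.0]
wrist_force: [-0.3, -1.4, 0.7]
opening: 0.0538
grasp_force: 0.0
```

move_arm(
  offset=[
    [0.5, -3.5, 0],
    [0.5, -3.5, 0],
    [0.5, -3.5, 0],
    [0.5, -3.5, 0],
    [0, -3.5, 0],
  ],
  twist=[
    [0, 0, 0],
    [0, 0, 0],
    [0, 0, 0],
    [0, 0, 0],
    [0, 0, 0],
  ],
  grip=[0.63, 0.63, 0.63, 0.63, 0.63],
)

```text
time: 3.7
ee_pos: [0.4571, -0.0435, 0.2948]
tcp_rot: [-173.9, 0.1, -8.9]
wrist_force: [-0.7, 0.6, -0.6]
opening: 0.0536
grasp_force: 0.0
```

```bash
python3 -c "
from h import *
o=bot.get_obs(); print(o['q'],o['qd'],o['ee_pos'],o['tcp_rot'])"
```

```text
[ -8.94460521  -6.32587318   3.37868678  99.80072238   6.14162439
 179.94668687] [14.54260483  1.94965943  5.24490023  3.65946891  8.26524898  0.02962158] [ 0.4571229  -0.04346437  0.2947886 ] [-1.73858289e+02  9.04585923e-02 -8.89159801e+00]
```

move_arm(
  offset=[
    [0, 0, 0],
    [0, 0, 0],
    [0, 0, 0],
    [0, 0, 0],
    [0, 0, 0],
  ],
  twist=[
    [-0.107, 0, 0],
    [0, 0, -0.14],
    [0, 0, -0.14],
    [0, 0, -0.14],
    [0, 0, -0.14],
  ],
  grip=[0.63, 0.63, 0.63, 0.63, 0.63],
)

```text
time: 4.2
ee_pos: [0.4543, -0.0594, 0.2951]
tcp_rot: [-179.4, -0.3, 24.6]
wrist_force: [0.4, -0.7, -0.3]
opening: 0.054
grasp_force: 0.0
```

move_arm(
  offset=[
    [0, 0, 0],
    [0, 0, 0],
    [0, 0, 0],
    [0, 0, 0],
    [0, 0, 0],
  ],
  twist=[
    [0, 0, -0.14],
    [0, 0, -0.14],
    [0, 0, -0.14],
    [0, 0, -0.14],
    [0, 0, -0.14],
  ],
  grip=[0.63, 0.63, 0.63, 0.63, 0.63],
)

```text
time: 4.7
ee_pos: [0.4542, -0.0594, 0.2951]
tcp_rot: [-179.7, -0.6, 64.8]
wrist_force: [-0.2, -0.2, 0.4]
opening: 0.0535
grasp_force: 0.0
```

move_arm(
  offset=[
    [0, 0, 0],
    [0, 0, 0],
    [0, 0, 0],
    [0, 0, 0],
    [0, 0, 0],
  ],
  twist=[
    [0, 0, -0.14],
    [0, 0, -0.14],
    [0, 0, -0.14],
    [0, 0, -0.14],
    [0, 0, -0.14],
  ],
  grip=[0.63, 0.63, 0.63, 0.63, 0.63],
)

```text
time: 5.2
ee_pos: [0.4542, -0.0594, 0.2951]
tcp_rot: [179.8, -0.6, 104.9]
wrist_force: [-0.5, -0.4, -0.0]
opening: 0.054
grasp_force: 0.0
```

move_arm(
  offset=[
    [0, 0, 0],
    [0, 0, 0],
    [0, 0, 0],
    [0, 0, 0],
    [0, 0, 0],
  ],
  twist=[
    [0, 0, -0.14],
    [0, 0, -0.14],
    [0, 0, -0.14],
    [0, 0, -0.14],
    [0, 0, -0.14],
  ],
  grip=[0.63, 0.63, 0.63, 0.63, 0.63],
)

```text
time: 5.7
ee_pos: [0.4542, -0.0594, 0.2951]
tcp_rot: [179.5, -0.4, 145.0]
wrist_force: [-0.1, 0.7, -0.3]
opening: 0.0537
grasp_force: 0.0
```

move_arm(
  offset=[
    [0, 0, 0],
    [0, 0, 0],
    [-0.4, 4, 0],
    [-0.4, 4, 0],
    [-0.4, 4, 0],
  ],
  twist=[
    [0, 0, -0.13],
    [0, 0, -0.13],
    [0, 0, 0],
    [0, 0, 0],
    [0, 0, 0],
  ],
  grip=[0.63, 0.63, 0.63, 0.63, 0.63],
)

```text
time: 6.2
ee_pos: [0.5079, 0.0499, 0.2964]
tcp_rot: [179.4, -0.2, 159.5]
wrist_force: [1.0, -0.5, 0.4]
opening: 0.0537
grasp_force: 0.0
```

move_arm(
  offset=[
    [0, 4, 0],
    [0, 4, 0],
    [0, 2.5, 0],
    [0, 0, 0],
    [0, 0, 0],
  ],
  twist=[
    [0, 0, 0],
    [0, 0, 0],
    [0, 0, 0],
    [0, 0, 0],
    [0, 0, 0],
  ],
  grip=[0.63, 0.63, 0.63, 0.63, 0.63],
)

```text
time: 6.7
ee_pos: [0.544, 0.1471, 0.2969]
tcp_rot: [179.4, -0.3, 159.6]
wrist_force: [-0.2, 0.0, 0.4]
opening: 0.054
grasp_force: 0.0
```

```bash
cat > s.py <<'E'
from h import *
np.set_printoptions(precision=4,suppress=True)
o=bot.get_obs(); M=R.from_euler('xyz',o['tcp_rot'],degrees=True)
T=np.array([.5407,.1508,.15]); W=R.from_euler('xyz',[180,0,160.6],degrees=True)
print(o['time'],o['q'],o['ee_pos'],o['tcp_rot'],o['opening'],o['wrist_force'])
print("offset cm",M.inv().apply(T-o['ee_pos'])*100,"twist",(M.inv()*W).as_rotvec())
E
python3 s.py
```

```text
6.7 [ 14.8503   8.035   18.3227 100.1688   0.6027  35.268 ] [0.544  0.1471 0.2969] [179.4393  -0.2509 159.5841] 0.05399256046061727 [-0.2356  0.0061  0.3815]
offset cm [ 0.3777  0.0849 14.6897] twist [ 0.0098 -0.0043 -0.0178]
```

move_arm(
  offset=[
    [0.4, 0.1, 0],
    [0, 0, 3],
    [0, 0, 3],
    [0, 0, 3],
    [0, 0, 3],
  ],
  twist=[
    [0.01, -0.004, -0.018],
    [0, 0, 0],
    [0, 0, 0],
    [0, 0, 0],
    [0, 0, 0],
  ],
  grip=[0.625, 0.625, 0.625, 0.625, 0.625],
)

```text
time: 7.2
ee_pos: [0.5405, 0.1478, 0.1765]
tcp_rot: [180.0, 0.1, 160.5]
wrist_force: [0.6, -0.2, 0.0]
opening: 0.0531
grasp_force: 0.0
```

move_arm(
  offset=[
    [0, 0, 1],
    [0, 0, 0.5],
    [0, 0, 0],
    [0, 0, 0],
  ],
  twist=[
    [0, 0, 0],
    [0, 0, 0],
    [0, 0, 0],
    [0, 0, 0],
  ],
  grip=[0.625, 0.625, 0.625, 0.625],
)

```text
time: 7.6
ee_pos: [0.5415, 0.1488, 0.1637]
tcp_rot: [179.9, 0.1, 160.5]
wrist_force: [-0.3, 0.7, -0.3]
opening: 0.0534
grasp_force: 0.0
```

```bash
python3 s.py; python3 - <<'E'
from h import *
a=[]
for n,(x,y) in(("scene",(335,190)),("top",(215,190))):
    p=viewer.camera(n); a.append(cv2.resize(p["color"][y:y+100,x:x+100,::-1],(400,400),interpolation=cv2.INTER_CUBIC))
cv2.imwrite("pics/hover.png",np.hstack(a))
E
```

```text
7.6 [15.37    5.5328  0.7701 85.0852 -0.0109 34.8659] [0.5415 0.1488 0.1637] [179.922   0.131 160.504] 0.0533716614359418 [-0.2753  0.6951 -0.3275]
offset cm [0.147  0.1591 1.3743] twist [ 0.0014  0.0023 -0.0017]
```

View pics/hover.png

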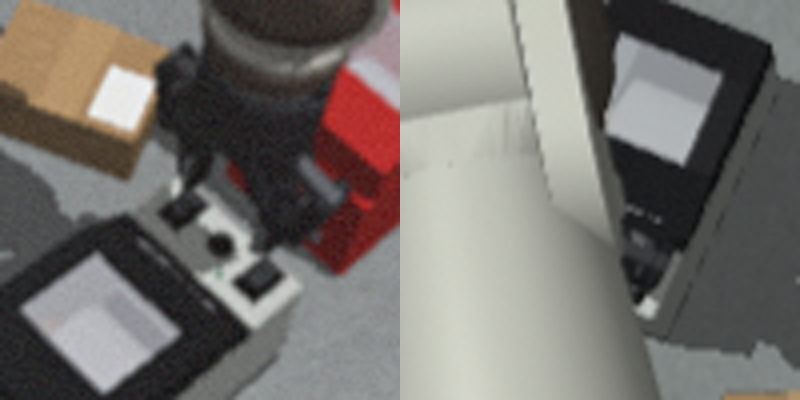

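The crop shows both fingertips hovering over the deck just behind and above the two buttons, at crop (185,190) and (270,245). The parcel and the red printer are clear. I correct the small error and descend gently.

move_arm(
  offset=[
    [0.15, 0.15, 0.8],
    [0, 0, 0.8],
    [0, 0, 0],
    [0, 0, 0],
  ],
  twist=[
    [0, 0, 0],
    [0, 0, 0],
    [0, 0, 0],
    [0, 0, 0],
  ],
  grip=[0.625, 0.625, 0.625, 0.625],
)

```text
time: 8.1
ee_pos: [0.5398, 0.1507, 0.1456]
tcp_rot: [-180.0, -0.0, 160.5]
wrist_force: [-0.0, -0.6, 0.2]
opening: 0.0534
grasp_force: 0.0
```

move_arm(
  offset=[
    [0, 0, 0.2],
    [0, 0, 0.2],
    [0, 0, 0],
  ],
  twist=[
    [0, 0, 0],
    [0, 0, 0],
    [0, 0, 0],
  ],
  grip=[0.625, 0.625, 0.625],
)

```text
time: 8.4
ee_pos: [0.54, 0.1507, 0.1418]
tcp_rot: [180.0, 0.0, 160.5]
wrist_force: [0.2, 0.6, -0.2]
opening: 0.0531
grasp_force: 0.0
```

move_arm(
  offset=[
    [0, 0, 0.2],
    [0, 0, 0.2],
    [0, 0, 0],
  ],
  twist=[
    [0, 0, 0],
    [0, 0, 0],
    [0, 0, 0],
  ],
  grip=[0.625, 0.625, 0.625],
)

```text
time: 8.7
ee_pos: [0.5399, 0.1507, 0.1377]
tcp_rot: [-180.0, 0.0, 160.5]
wrist_force: [0.6, 0.7, -1.0]
opening: 0.0533
grasp_force: 0.0
```

```bash
python3 s.py
```

```text
8.7 [15.5953  5.6768 -1.9436 82.3794 -0.007  35.0856] [0.5399 0.1507 0.1377] [-179.9944    0.0042  160.5097] 0.05332445567639191 [ 0.6049  0.7025 -1.0388]
offset cm [-0.0681  0.0376 -1.2277] twist [-0.0001  0.0001 -0.0016]
```

move_arm(
  offset=[
    [-0.1, 0, 0.15],
    [0, 0, 0.15],
    [0, 0, 0],
  ],
  twist=[
    [0, 0, 0],
    [0, 0, 0],
    [0, 0, 0],
  ],
  grip=[0.625, 0.625, 0.625],
)

```text
time: 9.0
ee_pos: [0.5412, 0.1504, 0.1355]
tcp_rot: [180.0, 0.1, 160.5]
wrist_force: [-0.0, -0.4, 3.6]
opening: 0.0533
grasp_force: 1.8
```

move_arm(
  offset=[
    [0, 0, 0.15],
    [0, 0, 0.15],
    [0, 0, 0],
  ],
  twist=[
    [0, 0, 0],
    [0, 0, 0],
    [0, 0, 0],
  ],
  grip=[0.625, 0.625, 0.625],
)

```text
time: 9.3
ee_pos: [0.5412, 0.1504, 0.1328]
tcp_rot: [180.0, 0.1, 160.5]
wrist_force: [-1.0, -1.3, 6.7]
opening: 0.0529
grasp_force: 3.5
```

move_arm(
  offset=[
    [0, 0, 0.15],
    [0, 0, 0.15],
    [0, 0, 0],
  ],
  twist=[
    [0, 0, 0],
    [0, 0, 0],
    [0, 0, 0],
  ],
  grip=[0.625, 0.625, 0.625],
)

```text
time: 9.6
ee_pos: [0.5412, 0.1504, 0.1304]
tcp_rot: [179.9, 0.1, 160.5]
wrist_force: [-2.3, 0.1, 9.5]
opening: 0.0536
grasp_force: 4.8
```

move_arm(
  offset=[
    [0, 0, 0.1],
    [0, 0, 0],
  ],
  twist=[
    [0, 0, 0],
    [0, 0, 0],
  ],
  grip=[0.625, 0.625],
)

```text
time: 9.8
ee_pos: [0.5412, 0.1504, 0.1303]
tcp_rot: [179.9, 0.1, 160.5]
wrist_force: [-6.8, -2.6, 17.4]
opening: 0.0538
grasp_force: 8.4
```

move_arm(
  offset=[
    [0, 0, 0],
    [0, 0, 0],
    [0, 0, 0],
    [0, 0, 0],
    [0, 0, 0],
  ],
  twist=[
    [0, 0, 0],
    [0, 0, 0],
    [0, 0, 0],
    [0, 0, 0],
    [0, 0, 0],
  ],
  grip=[0.625, 0.625, 0.625, 0.625, 0.625],
)

```text
time: 10.3
ee_pos: [0.5412, 0.1504, 0.1303]
tcp_rot: [179.9, 0.1, 160.5]
wrist_force: [-6.2, -1.5, 16.3]
opening: 0.0533
grasp_force: 8.3
```

move_arm(
  offset=[
    [0, 0, 0],
    [0, 0, 0],
    [0, 0, 0],
    [0, 0, 0],
    [0, 0, 0],
  ],
  twist=[
    [0, 0, 0],
    [0, 0, 0],
    [0, 0, 0],
    [0, 0, 0],
    [0, 0, 0],
  ],
  grip=[0.625, 0.625, 0.625, 0.625, 0.625],
)

```text
time: 10.8
ee_pos: [0.5412, 0.1504, 0.1303]
tcp_rot: [179.9, 0.1, 160.5]
wrist_force: [-5.6, -1.5, 16.4]
opening: 0.0534
grasp_force: 8.3
```

```bash
python3 - <<'E'
from h import *
p=viewer.camera("scene"); x,y=300,190
cv2.imwrite("pics/press.png",cv2.resize(p["color"][y:y+120,x:x+120,::-1],(600,600),interpolation=cv2.INTER_CUBIC))
print(bot.get_obs()['wrist_force'])
E
```

```text
[-4.96525872 -1.89963329 15.65733928]
```

View pics/press.png

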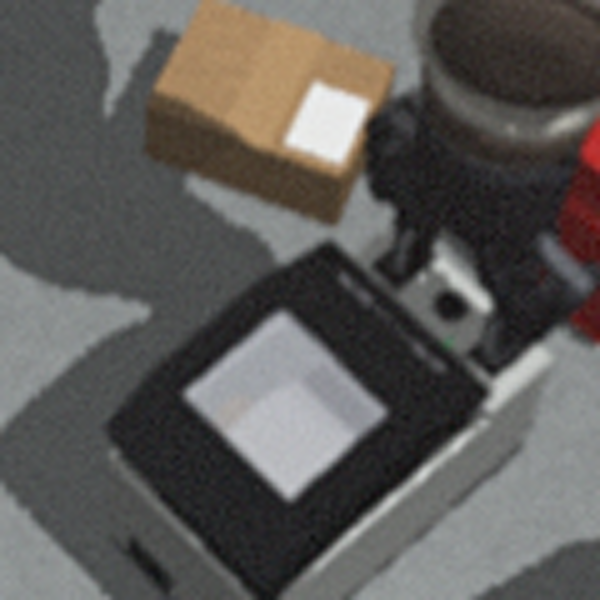

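The crop shows both fingertips on the buttons and the key clear. I can't tell by eye whether the cover has lifted, so I measure its height from depth.

```bash
cat > c.py <<'E'
from h import *
p=viewer.camera("scene"); D=[]
for v in range(225,330):
    for u in range(310,410):
        w=bydepth(p,(u,v)); d=w[:2]-[.5445,.1495]; c,s=np.cos(np.radians(-19.4)),np.sin(np.radians(-19.4))
        D.append((d[0]*c+d[1]*s-.082,-d[0]*s+d[1]*c,w[2]))
D=np.array(D); D=D[(abs(D[:,1])<.05)&(D[:,2]>.1)]
for x in np.arange(-.1,.1,.01):
    for lo,hi in((-.05,-.04),(-.015,.015),(.04,.05)):
        m=(D[:,0]>=x)&(D[:,0]<x+.01)&(D[:,1]>lo)&(D[:,1]<hi); print(round(np.median(D[m,2]),3) if m.any() else None,end=' ')
    print(round(x+.005,3))
o=bot.get_obs(); print(o['time'],o['wrist_force'],o['torque'])
E
python3 c.py
```

```text
0.168 0.111 0.111 -0.095
0.165 0.112 0.166 -0.085
0.113 0.112 0.114 -0.075
0.11 0.112 0.111 -0.065
None 0.257 0.108 -0.055
0.15 0.242 0.149 -0.045
0.151 0.152 0.152 -0.035
0.155 0.155 0.154 -0.025
0.158 0.158 0.158 -0.015
0.16 0.161 0.161 -0.005
0.163 0.163 0.162 0.005
0.163 0.163 0.163 0.015
0.162 0.161 0.162 0.025
0.161 0.161 0.161 0.035
0.159 0.159 0.159 0.045
0.158 0.158 0.158 0.055
0.157 0.157 0.156 0.065
0.154 0.153 0.153 0.075
0.148 0.147 0.147 0.085
0.14 0.14 0.139 0.095
10.9 [-6.4330336  -1.93633678 17.14034028] [-0.42738792  1.30260507  0.05794859]
```

The cover is up, with its lip at about 0.149 m. I let go by going straight up.

move_arm(
  offset=[
    [0, 0, -0.3],
    [0, 0, -0.5],
    [0, 0, -1],
    [0, 0, -2],
    [0, 0, -3],
  ],
  twist=[
    [0, 0, 0],
    [0, 0, 0],
    [0, 0, 0],
    [0, 0, 0],
    [0, 0, 0],
  ],
  grip=[0.625, 0.625, 0.625, 0.625, 0.625],
)

```text
time: 11.4
ee_pos: [0.5402, 0.1502, 0.1954]
tcp_rot: [-179.9, -0.1, 160.5]
wrist_force: [0.6, -0.4, 0.1]
opening: 0.0532
grasp_force: 0.0
```

move_arm(
  offset=[
    [0, 0, -3],
    [0, 0, -3],
    [0, 0, -2],
    [0, 0, 0],
    [0, 0, 0],
  ],
  twist=[
    [0, 0, 0],
    [0, 0, 0],
    [0, 0, 0],
    [0, 0, 0],
    [0, 0, 0],
  ],
  grip=[0.625, 0.625, 0.625, 0.625, 0.625],
)

```text
time: 11.9
ee_pos: [0.5411, 0.1504, 0.2759]
tcp_rot: [180.0, 0.0, 160.5]
wrist_force: [-0.8, -0.1, -0.4]
opening: 0.0534
grasp_force: 0.0
```

```bash
python3 c.py | sed -n '1,9p;21p'; python3 -c "
from h import *
p=viewer.camera('scene'); cv2.imwrite('pics/end.png',p['color'][:,:,::-1])"
```

```text
0.112 0.11 0.111 -0.095
0.111 0.112 0.11 -0.085
0.112 0.11 0.111 -0.075
0.112 0.111 0.111 -0.065
None 0.143 0.107 -0.055
0.149 0.149 0.148 -0.045
0.152 0.152 0.151 -0.035
0.155 0.155 0.155 -0.025
0.158 0.158 0.158 -0.015
11.95 [ 1.46166117 -0.601311   -1.04284082] [ 0.01628665 -0.02221739 -0.01546413]
```

View pics/end.png

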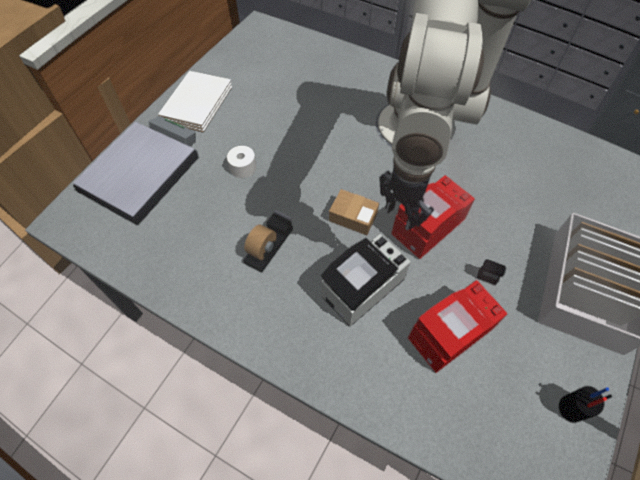

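The picture shows the cover ajar at (362,275), everything else where it stood, and the gripper clear above. I hand the job in.

```bash
python3 -c "
from h import *
print(bot.job_done())"
```

```text
the job is handed in; nothing more can be done
None
```

I pressed both release buttons together until the cover sprang up, then let go; it is still ajar, the feed key and everything else were left alone, and the job is handed in at about 12 s of the 32 s allowed.

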